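# Tip the parts skip into the tray and ease it home

## Task

Push the blue skip over by its red knob until it is fully tipped, so that all four brass bushings end up in the white tray below it. Then ease the empty skip back by the knob, without letting it drop or swing back freely, until it clicks fully home upright past its detent. Leave the carton, the oil filter and the roll of tape alone.

Things in the scene. Friction and masses are not known exactly. Their poses are not given: they have to be found in the camera images.
- station: Fixed tipping station: dark base plate 240x460x10 mm, two yellow bearing plates (70 mm wide in y, at x = -84 and +84 mm, 185 mm high) carrying the skip, lamp above the handle. Origin on the bench top right below the hinge, midway between the plates; z up, x along the hinge, away from the robot; y towards the side the skip dumps to, the robot's left.
- station_lamp (a point): Middle of the lower front edge of the strip lamp: a rigid bar 50 mm deep (to station +x), 460 mm long in y, 30 mm thick, its underside 330 mm above the bench, on 20 mm posts at station x = -100, y = -215 and +215 mm. The knob's path runs 25 mm in front of this edge: a gripper pointing straight down strikes the lamp; one leaning 30 to 45 degrees back (to -x) passes.
- skip (a joint): Angle of the skip, rad. 0: upright on its stop (start); 1.92: fully dumped on its stop; grows as its top goes to station +y. From 0 to 0.35 a spring detent resists both ways; coming back slowly, the empty skip halts near 0.35 until pushed on and clicks home. It balances near 1.2, past that falls to 1.92 by itself and empties in a second. The knob needs under 15 N.
- skip_hinge (a point): Point on the hinge axis (along station x), 160 mm above the bench over the station's origin; fixed. The skip is an open blue trough, 136 mm long in x, at angle 0 reaching from y = -97 to +68 mm and z = -25 to +60 mm about this point, walls 5 mm, with a sloping pouring lip on its +y side.
- skip_knob (a point): Centre of the red ball knob, 30 mm diameter, fixed to the skip's lever: station x = -150 mm, 120 mm from the hinge axis, leaning (angle - 0.96 rad) from straight up, positive to +y: 229 mm above the bench at both ends, 280 mm midway. An 8 mm stem runs from it along +x to the 10 mm round lever arm at x = -110 mm; its other sides are free.
- tray: Open white tray fixed on the station's base below and beside the skip, 152 (x) x 245 (y) x 70 mm, walls 4 mm. Origin under the middle of its bottom, at station (0, +70, 10) mm, axes as the station's.
- bushing0: Brass flanged bushing, one of four alike: flange 32 mm diameter x 6 mm, barrel 22 mm diameter, 26 mm high in all, 40 to 85 g. Origin at the centre of the flange's face, z along the barrel. Starts standing in the skip.
- bushing1: Brass flanged bushing, one of four alike: flange 32 mm diameter x 6 mm, barrel 22 mm diameter, 26 mm high in all, 40 to 85 g. Origin at the centre of the flange's face, z along the barrel. Starts standing in the skip.
- bushing2: Brass flanged bushing, one of four alike: flange 32 mm diameter x 6 mm, barrel 22 mm diameter, 26 mm high in all, 40 to 85 g. Origin at the centre of the flange's face, z along the barrel. Starts standing in the skip.
- bushing3: Brass flanged bushing, one of four alike: flange 32 mm diameter x 6 mm, barrel 22 mm diameter, 26 mm high in all, 40 to 85 g. Origin at the centre of the flange's face, z along the barrel. Starts standing in the skip.
- carton: Bystander: orange carton 70 x 55 x 90 mm, loose on the bench beside the station. Origin at the centre of its underside.
- filter: Bystander: white oil filter can, 72 mm diameter, 85 mm high, loose on the bench beside the station. Origin at the centre of its underside.
- tape: Bystander: cardboard-brown roll of tape lying flat, 90 mm diameter, 40 mm high, loose on the bench between robot and station. Origin at the centre of its underside.

How it is judged (in metres and radians):
On the way:
1. the skip is tipped fully over (beyond 1.75 rad) and all four bushings lie in the tray (value of joint skip above 1.75 rad and x of bushing0 in the frame of tray between -0.076 and 0.076 m and y of bushing0 in the frame of tray between -0.1225 and 0.1225 m and z of each of bushing0, bushing1, bushing2, bushing3 in the frame of tray below 0.07 m and x of bushing1 in the frame of tray between -0.076 and 0.076 m and y of bushing1 in the frame of tray between -0.1225 and 0.1225 m and x of bushing2 in the frame of tray between -0.076 and 0.076 m and y of bushing2 in the frame of tray between -0.1225 and 0.1225 m and x of bushing3 in the frame of tray between -0.076 and 0.076 m and y of bushing3 in the frame of tray between -0.1225 and 0.1225 m), for 0.2 s.
At the end, for the whole second after the job is handed in: The skip stands home upright (angle under 0.06 rad) and still; all four bushings lie at rest (under 0.05 m/s) within the tray, below its 70 mm rim (value of joint skip below 0.06 rad and velocity of joint skip between -0.1 and 0.1 rad/s and x of bushing0 in the frame of tray between -0.076 and 0.076 m and y of bushing0 in the frame of tray between -0.1225 and 0.1225 m and z of each of bushing0, bushing1, bushing2, bushing3 in the frame of tray below 0.07 m and x of bushing1 in the frame of tray between -0.076 and 0.076 m and y of bushing1 in the frame of tray between -0.1225 and 0.1225 m and x of bushing2 in the frame of tray between -0.076 and 0.076 m and y of bushing2 in the frame of tray between -0.1225 and 0.1225 m and x of bushing3 in the frame of tray between -0.076 and 0.076 m and y of bushing3 in the frame of tray between -0.1225 and 0.1225 m and linear speed of each of bushing0, bushing1, bushing2, bushing3 below 0.05 m/s); the robot touches nothing.
It fails at once if the skip drops or is flung back: faster than 2 rad/s towards upright while still more than 0.4 rad from home (value of joint skip above 0.4 rad and velocity of joint skip below -2 rad/s).
It fails at once if the orange carton is moved more than 30 mm (distance of carton from where it was at the start of the episode above 0.03 m).
It fails at once if the oil filter is moved more than 30 mm (distance of filter from where it was at the start of the episode above 0.03 m).
It fails at once if the roll of tape is moved more than 30 mm (distance of tape from where it was at the start of the episode above 0.03 m).
It also fails if it takes over 51 s, if anything falls off the work surface, if the arm or the gripper's body presses on something with over 40 N, if the wrist force passes 120 N, or if a joint passes its speed limit or range.

## Robot

A 6-joint arm with a two-finger parallel gripper is mounted at the origin on the work surface. World frame = base frame: x ahead of the robot, y to its left, z up, the work surface at z = 0. Lengths are in mm, angles in degrees, forces in N, time in s.
With the tool pointing down it reaches from about 225 to 725 mm from the base axis. Payload 3.1 kg.
Tool frame: the origin (TCP) lies on the centre line of the jaws, within the pads' length; the fingertips stand 25 mm ahead of it and the grasp point (between the pads) lies 6 mm ahead of it; y points along the fingers, z is the direction in which the jaws open and shut, and the axes are right-handed (so a half turn about y gives the same grasp; the last joint's range is limited). The gripper opens to 85 mm and grips with 20 to 120 N. Pads are 22 mm wide; open, the fingers measure 114 mm over their backs; the gripper's body (76 mm by 85 mm) begins 54 mm behind the grasp point. The pads swing forward as they close: fully open they stand 13 mm farther back than shut.
Start: joints at [-76.135, 2.75, 5.684, 92.934, 0, 82.678], TCP at [189.735, -489.508, 256.312] pointing down, gripper open.
Joint ranges: [-166.93, 166.93], [-56.73, 111.36], [-69.38, 81.34], [-121.58, 131.49], [-85.45, 84.26], [-180, 180]. Speed limits (degrees/s): [159.86, 159.86, 180, 180, 180, 180].

## Interface

Orientations are given as a 3x3 rotation matrix whose columns are the frame's x, y, z axes.
In Python, from station import * gives the robot as it stands.
- The arm moves only by the tool move_arm, never from a script. Its argument "rows" is a list of rows, each a list of 3 entries, a list of its own where there are three numbers: the shift along the tool's x, y, z in units of 0.4 m (1.0 is 0.4 m), then the turn about the tool's y in units of 45 degrees (1.0 is 45 degrees), then the gripper command: -1 is fully open, 1 is shut, values between are in proportion. In form: [[[x, y, z], turn, hand], ...]. A call has 1 to 12 rows; each row shifts and turns the commanded pose from where the row before left it, along the tool's axes as they then stand; what a row does not reach is not made up. A row lasts 1/10 s, in which the tool goes at most 50 mm and 8.59 degrees, less where a joint would pass 70% of its speed; a pose out of reach is approached as far as the arm can. A call with a number of a shift or a turn outside -1 to 1 is refused whole. A call with a gripper value outside its range is refused whole. The fingers move at their own pace and stop on an object; the grip force is fixed at half the most. Time passes only in rows, so rows that do not move let the fingers close. It gives the time, the measured TCP pose, the force and the opening at its end, in the units of the state.
- state(): the state, without advancing time (a new reading comes with each control period).
- grab_frame(name): name is "side" or "top"; returns (picture, depth): 400x640x3 uint8, red, green, blue; 400x640 float32, mm along the optical axis (not along the pixel's ray), 0 where there is no reading.
- camera_params(name): a dict with "fx", "fy", "cx", "cy" (pixels), "dist_coeffs" ([k1, k2, p1, p2, k3] as OpenCV has them; the pictures are not rectified), "R" (3x3) and "t" (3): a world point X has camera coordinates R X + t. Camera axes: x right, y down, z forward; pixel columns grow to the right and rows downward; lengths in mm; the calibration is good to about 2 mm. A picture is of the moment at which its call begins. camera_params takes no time and is no camera call.
- sign_off(): hands the job in, once; it reports no verdict.
The state is a dict: "time_s": time; "qpos": joint angles; "joint_velocities": joint speeds; "joint_torque": joint torques, N m; "eef_pos": TCP position; "tcp_rot": TCP orientation; "wrist_force": force on the tool from outside, world axes, zero at the start; "moment": the same for the moment, N m; "opening": opening from 0.0 (shut) to 1.0 (fully open).
Only numpy, scipy, OpenCV 4.12 (cv2) and the standard library are available. Lean on these libraries where they do the work, as an engineer would, in place of code of your own. Each camera call takes 0.05 s, during which the arm holds its last target.

## Working session

There is one attempt and no reset: what is moved stays moved. The work goes in short steps, Python scripts to look and compute and a tool call to move; the robot and the scene stay as the last step left them, time stands still between calls to the robot, and variables do not carry over. Pictures are saved under pics/ and viewed, and the job is handed in when it is done.

Besides the shell and the picture viewer there is one more tool, called after "Emit:" as a command line: name --argument value ..., lists and objects as JSON in quotes. move_arm: Moves the arm, as the interface text tells. Its arguments: {"type":"object","properties":{"rows":{"type":"array"}},"required":["rows"]}

```bash
mkdir -p pics; ls
python3 - <<'E'
from station import *
import cv2, numpy as np
for n in ("side","top"):
    im,d=grab_frame(n); cv2.imwrite(f"pics/{n}0.png",im[:,:,::-1]); np.save(f"pics/{n}0.npy",d)
    p=camera_params(n); print(n,{k:np.round(np.array(v),3).tolist() for k,v in p.items()})
    R=np.array(p["R"]);print("cam pos",-R.T@np.array(p["t"]))
s=state(); print(s)
E
```

```text
pics
side {'fx': 367.71, 'fy': 367.71, 'cx': 319.344, 'cy': 196.324, 'dist_coeffs': [-0.033, 0.0, 0.0, 0.0, 0.0], 'R': [[0.455, 0.89, 0.006], [0.558, -0.281, -0.781], [-0.693, 0.359, -0.625]], 't': [-314.866, -156.701, 1351.205]}
cam pos [1167.93177318 -248.47028968  723.63508671]
top {'fx': 518.011, 'fy': 518.011, 'cx': 311.667, 'cy': 194.281, 'dist_coeffs': [-0.125, 0.0, 0.0, 0.0, 0.0], 'R': [[-0.015, -1.0, 0.023], [-0.988, 0.011, -0.154], [0.154, -0.025, -0.988]], 't': [8.154, 610.935, 1326.525]}
cam pos [ 399.47200147   34.02505824 1404.36514232]
{'time_s': 0.1, 'qpos': array([-7.61345147e+01,  2.78837530e+00,  5.59902017e+00,  9.29334728e+01,
        8.70339223e-04,  8.26798868e+01]), 'joint_velocities': array([ 0.00418226,  0.0291701 ,  0.2267498 ,  0.01708094, -0.03856886,
       -0.07088448]), 'joint_torque': array([ 3.22138781e-03, -3.39851618e+01,  3.20935464e+01,  1.57518871e-02,
       -1.03992325e-04,  1.09192079e-06]), 'eef_pos': array([ 189.61920321, -489.01642825,  255.222912  ]), 'tcp_rot': array([[-9.32414745e-01, -4.98987587e-04,  3.61389670e-01],
       [-3.61389900e-01,  2.08492372e-03, -9.32412459e-01],
       [-2.88207651e-04, -9.99997702e-01, -2.12434269e-03]]), 'wrist_force': array([ 0.99268937,  0.5678061 , -0.32219952]), 'moment': array([-0.00879956, -0.01602391,  0.05070067]), 'opening': 1.0016001147992841}
```

View pics/side0.png

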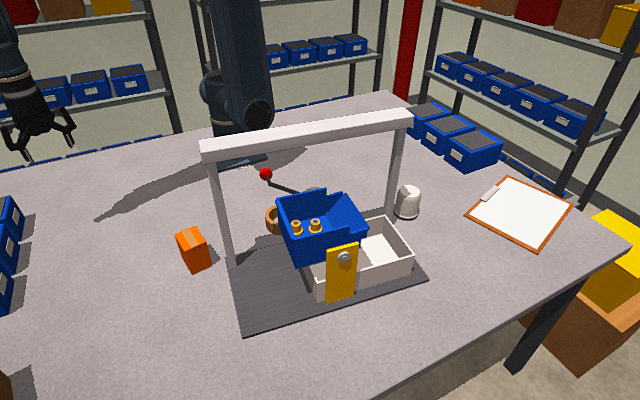

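View pics/top0.png

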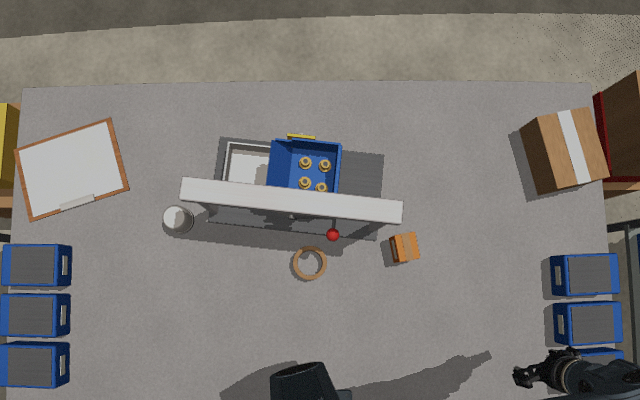

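The side view shows the knob at (265,174), the lamp bar from (200,150) to (412,115), and the carton at (193,250). The top view shows the knob at (333,235), the lamp from (180,190) to (403,212), the tape at (310,264), the filter at (178,220) and the carton at (405,247).

```bash
cat > h.py <<'E'
from station import *
import cv2, numpy as np
def K(p): return np.array([[p["fx"],0,p["cx"]],[0,p["fy"],p["cy"]],[0,0,1]])
def ray(n,uv):
    p=camera_params(n);R=np.array(p["R"]);t=np.array(p["t"])
    q=cv2.undistortPoints(np.array(uv,float).reshape(-1,1,2),K(p),np.array(p["dist_coeffs"])).reshape(-1,2)
    return -R.T@t, np.c_[q,np.ones(len(q))]@R
def cloud(n,d):
    h,w=d.shape; v,u=np.mgrid[:h,:w]; c,r=ray(n,np.c_[u.ravel(),v.ravel()])
    return (c+r*d.reshape(-1,1)).reshape(h,w,3)
def tri(uv1,uv2):
    c1,r1=ray("side",[uv1]);c2,r2=ray("top",[uv2])
    r1,r2=r1[0],r2[0]
    a=np.linalg.lstsq(np.c_[r1,-r2],c2-c1,rcond=None)[0]
    A,B=c1+a[0]*r1,c2+a[1]*r2
    return (A+B)/2,np.linalg.norm(A-B)
def redc(im):
    hsv=cv2.cvtColor(im,cv2.COLOR_RGB2HSV)
    m=(((hsv[...,0]<5)|(hsv[...,0]>174))&(hsv[...,1]>180)&(hsv[...,2]>70)).astype(np.uint8)
    return m
def knob(roi_s=(200,120,420,260),roi_t=(180,150,420,260)):
    out=[]
    for n,(a,b,c,e) in (("side",roi_s),("top",roi_t)):
        im,d=grab_frame(n); m=redc(im); z=np.zeros_like(m); z[b:e,a:c]=m[b:e,a:c]
        k,l,s,ce=cv2.connectedComponentsWithStats(z)
        i=1+np.argmax(s[1:,4]); out.append((s[i].tolist(),[s[i][0]+(s[i][2]-1)/2,s[i][1]+(s[i][3]-1)/2]))
    return out
E
python3 - <<'E'
from h import *
k=knob(); print(k); print("knob",tri(k[0][1],k[1][1]))
im=cv2.imread("pics/top0.png")[:,:,::-1]; d=np.load("pics/top0.npy"); P=cloud("top",d)
m=(P[...,2]>345)&(P[...,2]<380)&(d>0); m[:150]=0;m[260:]=0;m[:,:150]=0;m[:,430:]=0
Q=P[m]; r=cv2.minAreaRect(Q[:,:2].astype(np.float32)); print("lamp",r,np.median(Q[:,2]),cv2.boxPoints(r))
# blobs
for nm,(a,b,c,e),lo,hi in (("carton",(385,228,425,268),80,95),("filter",(155,200,200,240),75,95),("tape",(285,240,335,285),30,45)):
    S=P[b:e,a:c].reshape(-1,3); S=S[(S[:,2]>lo)&(S[:,2]<hi)]; r=cv2.minAreaRect(S[:,:2].astype(np.float32)); print(nm,r,len(S))
# base plate: z~10
m=(P[...,2]>4)&(P[...,2]<16)&(im.max(2)<90); m[:120]=0;m[260:]=0;m[:,:190]=0;m[:,400:]=0
Q=P[m]; print("base",cv2.minAreaRect(Q[:,:2].astype(np.float32)))
E
```

```text
[([260, 168, 12, 12, 105], [np.float64(265.5), np.float64(173.5)]), ([326, 229, 13, 12, 110], [np.float64(332.0), np.float64(234.5)])]
knob (array([489.62674219, -39.46511685, 231.3651763 ]), np.float64(1.3357299693238274))
lamp ((551.5074462890625, 50.31884765625), (461.6095886230469, 51.26084518432617), 82.90503692626953) 359.5872383831389 [[ 497.5656  -175.5529 ]
 [ 548.4339  -181.88435]
 [ 605.4493   276.1906 ]
 [ 554.581    282.52203]]
carton ((467.0074768066406, -240.58038330078125), (69.87944030761719, 56.40928649902344), 9.336973190307617) 563
filter ((549.9168701171875, 355.4001159667969), (61.50393295288086, 59.63874053955078), 67.33960723876953) 435
tape ((433.0933837890625, 8.093555450439453), (86.81591033935547, 83.91655731201172), 89.13090515136719) 411
base ((604.6095581054688, 42.14299011230469), (554.5537719726562, 298.9028015136719), 83.16119384765625)
```

Run:
```python
from h import *
s=state();T=s["tcp_rot"];o=s["eef_pos"]
for n in ("top","side"):
    im=cv2.imread(f"pics/{n}0.png"); d=np.load(f"pics/{n}0.npy"); P=cloud(n,d)
    L=((P.reshape(-1,3)-o)@T).reshape(P.shape)
    m=(d>0)&(abs(L[...,0])<90)&(abs(L[...,2])<90)&(L[...,1]>-260)&(L[...,1]<60)
    q=L[m]
    for a in range(-260,60,20):
        w=q[(q[:,1]>=a)&(q[:,1]<a+20)]
        if len(w)>3: print(n,a,len(w),"x",np.percentile(w[:,0],[2,98]).round(),"z",np.percentile(w[:,2],[2,98]).round())
    ys,xs=np.where(m); c=im[max(0,ys.min()-15):ys.max()+15,max(0,xs.min()-15):xs.max()+15]
    cv2.imwrite(f"pics/g_{n}.png",cv2.resize(c,None,fx=4,fy=4)) ; print(c.shape)
```

```text
top -260 122 x [-37.  -6.] z [-38.  24.]
top -240 171 x [-35.   4.] z [-32.  14.]
top -220 238 x [-36.   9.] z [-34.  23.]
top -200 164 x [-37.  12.] z [-34.  18.]
top -180 198 x [-35.  19.] z [-33.  22.]
top -160 265 x [-39.  24.] z [-36.  22.]
top -140 165 x [-39.  15.] z [-36.  17.]
top -120 133 x [-38.  18.] z [-37.  13.]
top -100 240 x [-14.  10.] z [-68.  68.]
top -80 155 x [-20.  10.] z [-70.  70.]
top -60 192 x [-18.  10.] z [-72.  73.]
top -40 66 x [-15.   5.] z [-72.  69.]
top -20 39 x [-14.  -4.] z [-55.  55.]
top 0 25 x [-13.  -1.] z [-50.  50.]
(69, 121, 3)
side -260 213 x [-39. -12.] z [-34.   3.]
side -240 239 x [-36. -11.] z [-33.  11.]
side -220 296 x [-37. -13.] z [-33.  19.]
side -200 307 x [-37. -15.] z [-32.  25.]
side -180 331 x [-36. -11.] z [-32.  31.]
side -160 397 x [-39.   6.] z [-34.  34.]
side -140 360 x [-40.  -5.] z [-36.  35.]
side -120 288 x [-39.  -5.] z [-36.  36.]
side -100 518 x [-20.   6.] z [-66.  65.]
side -80 446 x [-21.   5.] z [-69.  69.]
side -60 438 x [-19.  14.] z [-72.  71.]
side -40 155 x [-15.   3.] z [-70.  68.]
side -20 116 x [-14.   6.] z [-57.  55.]
side 0 39 x [-14.   6.] z [-55.  53.]
(153, 91, 3)
```

Emit:
move_arm --rows '[[[0,0,0],-0.188,-1],[[0,0,0],-0.188,-1],[[0,0,0],-0.188,-1],[[0,0,0],-0.188,-1],[[0,0,0],-0.188,-1],[[0,0,0],-0.188,-1],[[0,0,0],-0.188,-1],[[0,0,0],-0.188,-1],[[0,0,0],-0.188,-1],[[0,0,0],-0.188,-1],[[0,0,0],-0.188,-1],[[0,0,0],-0.188,-1]]'

```text
time_s: 1.4
eef_pos: [189.7, -489.4, 256.0]
tcp_rot: [[0.545, -0.0, 0.838], [-0.838, 0.001, 0.545], [-0.001, -1.0, 0.0]]
wrist_force: [0.2, -0.4, -0.2]
opening: 1.0
```

Emit:
move_arm --rows '[[[0,0,0],-0.188,-1],[[0,0,0],-0.188,-1],[[0,0,0],-0.188,-1],[[0,0,0],-0.188,-1],[[0,0,0],-0.188,-1],[[0,0,0],-0.175,-1],[[0,0,0],0,-1],[[0,0,0],0,-1]]'

```text
time_s: 2.2
eef_pos: [189.7, -489.4, 256.1]
tcp_rot: [[0.992, -0.0, 0.127], [-0.127, 0.0, 0.992], [-0.0, -1.0, 0.0]]
wrist_force: [-1.1, 0.8, -0.1]
opening: 1.003
```

Emit:
move_arm --rows '[[[0.032,0,0.1],0,-1],[[0.032,0,0.1],0,-1],[[0.032,0,0.1],0,-1],[[0.032,0,0.1],0,-1],[[0.032,0,0.1],0,-1],[[0.032,0,0.1],0,-1],[[0.032,0,0.1],0,-1],[[0.032,0,0.1],0,-1],[[0.032,0,0.1],0,-1],[[0.032,0,0.1],0,-1],[[0.032,0,0.1],0,-1],[[0.032,0,0.1],0,-1]]'

```text
time_s: 3.4
eef_pos: [402.1, -30.5, 256.5]
tcp_rot: [[0.992, 0.001, 0.126], [-0.126, -0.0, 0.992], [0.001, -1.0, -0.0]]
wrist_force: [0.5, 0.2, 0.6]
opening: 1.002
```

```bash
cat >> h.py <<'E'
ex=np.array([0.9924,-0.1235]);ey=np.array([0.1235,0.9924]);O=np.array([650.7,38.0])
def st(p): d=np.array(p[:2])-O; return np.array([d@ex,d@ey,p[2]]).round(1)
E
python3 - <<'E'
from h import *
k=knob(); p,e=tri(k[0][1],k[1][1]); print(k,"knob",p,st(p),e)
s=state();print(s["time_s"],s["eef_pos"],st(s["eef_pos"]),s["wrist_force"])
im,d=grab_frame("top");cv2.imwrite("pics/t1.png",im[:,:,::-1])
im,d=grab_frame("side");cv2.imwrite("pics/s1.png",cv2.resize(im[100:300,150:450,::-1],None,fx=2.5,fy=2.5))
E
```

```text
[([260, 168, 12, 12, 102], [np.float64(265.5), np.float64(173.5)]), ([327, 229, 12, 12, 95], [np.float64(332.5), np.float64(234.5)])] knob [489.76335214 -40.07256317 231.61006212] [-150.1  -97.4  231.6] 2.4168365820827327
3.5 [402.67113735 -28.08438768 256.24264759] [-238.   -96.2  256.2] [0.35003444 0.14614021 0.56763472]
```

View pics/t1.png

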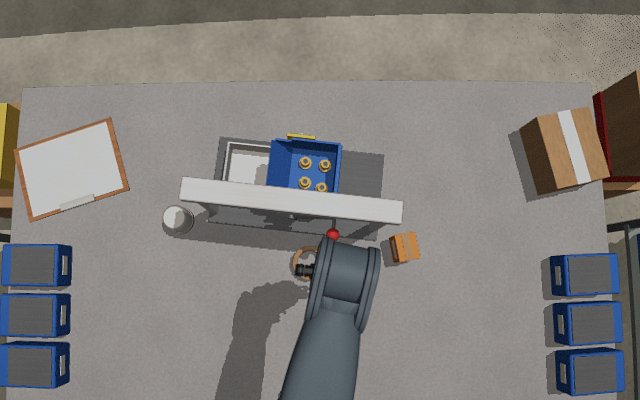

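View pics/s1.png

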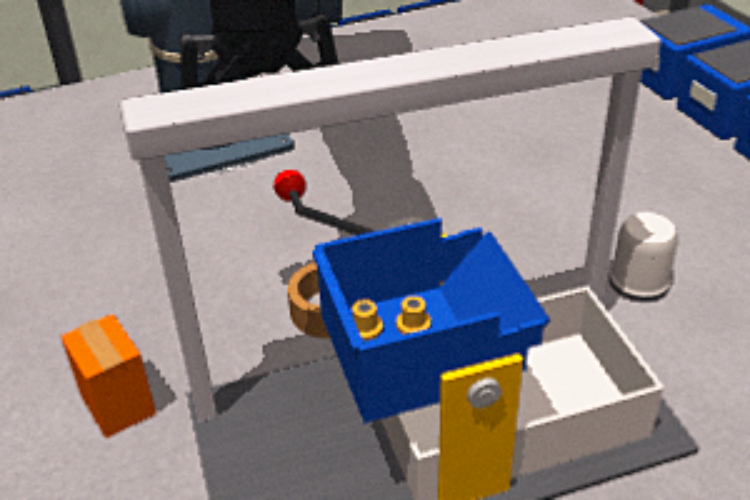

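The side view shows the gripper standing in front of the knob, which is at (290,185) in the crop. The top view shows the knob at (332,234) and the bystanders unmoved. Next I lower and move in with the jaws open around the knob.

Emit:
move_arm --rows '[[[0.0,0.02,-0.002],0,-1],[[0.02,0.02,-0.002],0,-1],[[0.03,0.012,0],0,-1],[[0.03,0,0],0,-1],[[0.03,0,0],0,-1],[[0.03,0,0],0,-1],[[0.02,0,0],0,-1],[[0.015,0,0],0,-1],[[0,0,0],0,-1],[[0,0,0],0,-1]]'

```text
time_s: 4.6
eef_pos: [470.6, -42.8, 235.3]
tcp_rot: [[0.992, -0.001, 0.125], [-0.125, 0.0, 0.992], [-0.001, -1.0, 0.0]]
wrist_force: [1.3, -0.0, 0.6]
opening: 1.003
```

Run:
```python
from h import *
s=state();print(s["time_s"],st(s["eef_pos"]),s["wrist_force"])
im,d=grab_frame("side");cv2.imwrite("pics/s2.png",cv2.resize(im[100:260,200:400,::-1],None,fx=3.5,fy=3.5))
s=state();print(s["time_s"],st(s["eef_pos"]),s["wrist_force"])
```

```text
4.6 [-168.8 -102.4  235.3] [ 1.34361662 -0.02400426  0.5647625 ]
4.65 [-168.8 -102.2  235.5] [ 0.94014179 -1.03266127 -0.1270776 ]
```

View pics/s2.png

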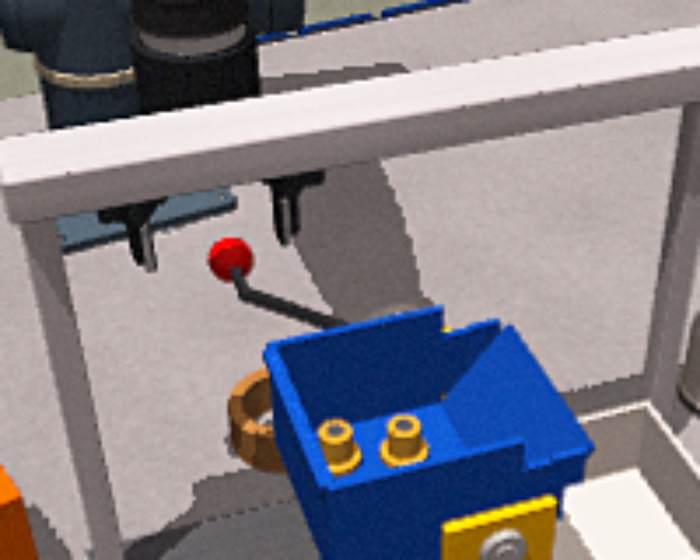

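The fingertips at (150,268) and (287,240) straddle the knob at (230,260). I'll centre the gripper, lower it a little and close to a loose cage.

Emit:
move_arm --rows '[[[0.002,0.005,0.006],0,-0.4],[[0,0.005,0.006],0,0.0],[[0,0,0],0,0.15],[[0,0,0],0,0.2],[[0,0,0],0,0.2],[[0,0,0],0,0.2],[[0,0,0],0,0.2]]'

```text
time_s: 5.35
eef_pos: [472.3, -37.9, 231.6]
tcp_rot: [[0.992, 0.0, 0.124], [-0.124, -0.0, 0.992], [0.0, -1.0, -0.0]]
wrist_force: [-0.3, -0.3, -0.8]
opening: 0.4
```

Run:
```python
from h import *
im,d=grab_frame("side");cv2.imwrite("pics/s3.png",cv2.resize(im[100:260,200:400,::-1],None,fx=3.5,fy=3.5))
s=state();print(s["time_s"],st(s["eef_pos"]),s["wrist_force"],s["opening"])
```

```text
5.4 [-167.7  -97.3  231.6] [-0.28870861 -0.0694266  -0.83119158] 0.3993397822236769
```

View pics/s3.png

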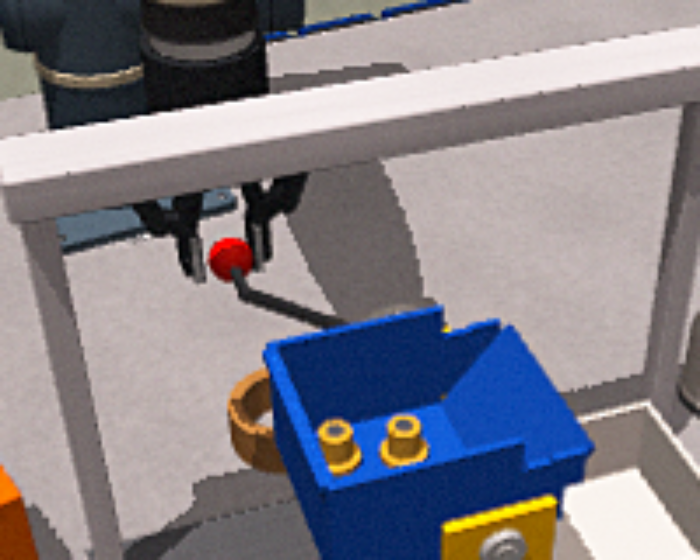

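Run:
```python
import numpy as np
f=np.arange(0,1.921,.08);y=120*np.sin(f-.96);z=160+120*np.cos(f-.96)
print([[0,round(-b/400,4),round(a/400,4)] for a,b in zip(np.diff(y),np.diff(z))])
```

```text
[[0, np.float64(-0.0191), np.float64(0.0145)], [0, np.float64(-0.0179), np.float64(0.016)], [0, np.float64(-0.0165), np.float64(0.0174)], [0, np.float64(-0.0151), np.float64(0.0187)], [0, np.float64(-0.0135), np.float64(0.0198)], [0, np.float64(-0.0119), np.float64(0.0208)], [0, np.float64(-0.0102), np.float64(0.0217)], [0, np.float64(-0.0085), np.float64(0.0225)], [0, np.float64(-0.0066), np.float64(0.0231)], [0, np.float64(-0.0048), np.float64(0.0235)], [0, np.float64(-0.0029), np.float64(0.0238)], [0, np.float64(-0.001), np.float64(0.024)], [0, np.float64(0.001), np.float64(0.024)], [0, np.float64(0.0029), np.float64(0.0238)], [0, np.float64(0.0048), np.float64(0.0235)], [0, np.float64(0.0066), np.float64(0.0231)], [0, np.float64(0.0085), np.float64(0.0225)], [0, np.float64(0.0102), np.float64(0.0217)], [0, np.float64(0.0119), np.float64(0.0208)], [0, np.float64(0.0135), np.float64(0.0198)], [0, np.float64(0.0151), np.float64(0.0187)], [0, np.float64(0.0165), np.float64(0.0174)], [0, np.float64(0.0179), np.float64(0.016)], [0, np.float64(0.0191), np.float64(0.0145)]]
```

Emit:
move_arm --rows '[[[0,-0.019,0.0145],0,0.2],[[0,-0.018,0.016],0,0.2],[[0,-0.0165,0.0175],0,0.2],[[0,-0.015,0.0185],0,0.2],[[0,-0.0135,0.02],0,0.2],[[0,-0.012,0.021],0,0.2],[[0,0,0],0,0.2]]'

```text
time_s: 6.1
eef_pos: [476.5, 3.7, 272.4]
tcp_rot: [[0.992, 0.0, 0.124], [-0.124, -0.006, 0.992], [0.001, -1.0, -0.006]]
wrist_force: [-7.5, -7.1, 6.3]
opening: 0.398
```

Run:
```python
from h import *
k=knob(); p,e=tri(k[0][1],k[1][1]); print(k,"knob",st(p),e)
im,d=grab_frame("side");cv2.imwrite("pics/s4.png",cv2.resize(im[100:260,200:400,::-1],None,fx=3.5,fy=3.5))
s=state();print(s["time_s"],st(s["eef_pos"]),s["wrist_force"],s["opening"])
```

```text
Traceback (most recent call last):
  File "h.py", line 26, in knob
    i=1+np.argmax(s[1:,4]); out.append((s[i].tolist(),[s[i][0]+(s[i][2]-1)/2,s[i][1]+(s[i][3]-1)/2]))
        ~~~~~~~~~^^^^^^^^^
ValueError: attempt to get argmax of an empty sequence
```

Run:
```python
from h import *
im,d=grab_frame("side");cv2.imwrite("pics/s4.png",cv2.resize(im[100:260,200:400,::-1],None,fx=3.5,fy=3.5))
s=state();print(s["time_s"],st(s["eef_pos"]),s["wrist_force"],s["opening"])
```

```text
6.25 [-168.6  -56.2  271.8] [-7.61791849 -6.37743513  6.08311686] 0.40035250197273703
```

View pics/s4.png

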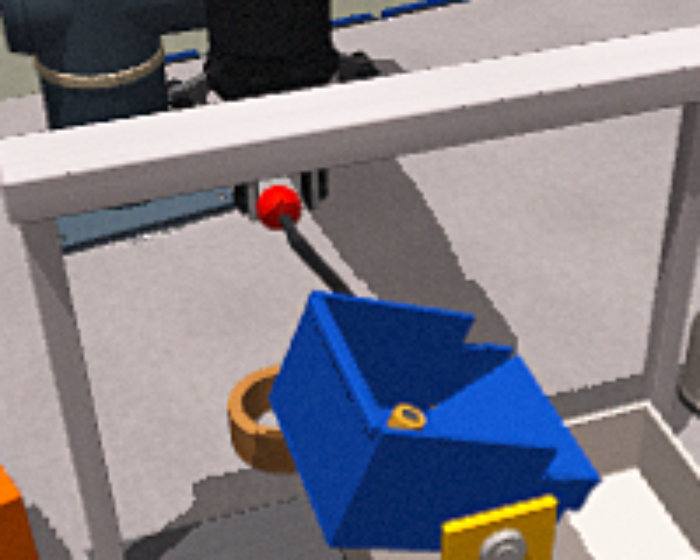

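The skip is lifting. The knob at (280,207) sits inside the cage against the left finger. I'll carry on along the arc.

Emit:
move_arm --rows '[[[0.001,-0.01,0.0215],0,0.2],[[0,-0.0085,0.0225],0,0.2],[[0,-0.0065,0.023],0,0.2],[[0,-0.005,0.0235],0,0.2],[[0,-0.003,0.024],0,0.2],[[0,-0.001,0.024],0,0.2],[[0,0.001,0.024],0,0.2],[[0,0.003,0.024],0,0.2],[[0,0.005,0.0235],0,0.2]]'

```text
time_s: 7.15
eef_pos: [488.5, 89.3, 278.6]
tcp_rot: [[0.992, -0.0, 0.123], [-0.123, 0.001, 0.992], [-0.0, -1.0, 0.0]]
wrist_force: [-1.1, 0.6, 0.6]
opening: 0.397
```

Emit:
move_arm --rows '[[[0,0.0065,0.023],0,0.2],[[0,0.0085,0.0225],0,0.2],[[0,0.01,0.0215],0,0.2],[[0,0.012,0.021],0,0.2],[[0,0.0135,0.02],0,0.2],[[0,0.015,0.0185],0,0.2],[[0,0.0165,0.0175],0,0.2],[[0,0.018,0.016],0,0.2],[[0,0.019,0.0145],0,0.2],[[0,0,0],0,0.2],[[0,0,0],0,0.2],[[0,0,0],0,0.2]]'

```text
time_s: 8.35
eef_pos: [497.3, 157.2, 232.0]
tcp_rot: [[0.992, 0.001, 0.124], [-0.124, -0.0, 0.992], [0.001, -1.0, -0.0]]
wrist_force: [0.6, -0.6, -0.4]
opening: 0.405
```

Run:
```python
from h import *
im,d=grab_frame("side");cv2.imwrite("pics/s5.png",cv2.resize(im[100:300,200:450,::-1],None,fx=3,fy=3))
im,d=grab_frame("top");cv2.imwrite("pics/t5.png",cv2.resize(im[120:280,150:430,::-1],None,fx=2.8,fy=2.8))
s=state();print(s["time_s"],st(s["eef_pos"]),s["wrist_force"],s["opening"])
```

```text
8.45 [-166.9   99.3  232.1] [-0.59807307 -0.66860318 -0.35266821] 0.40091054094272055
```

View pics/s5.png

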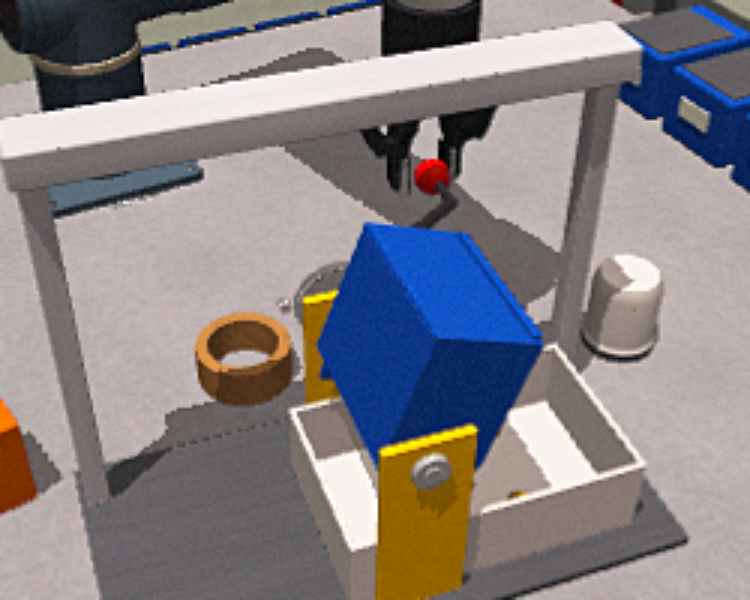

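View pics/t5.png

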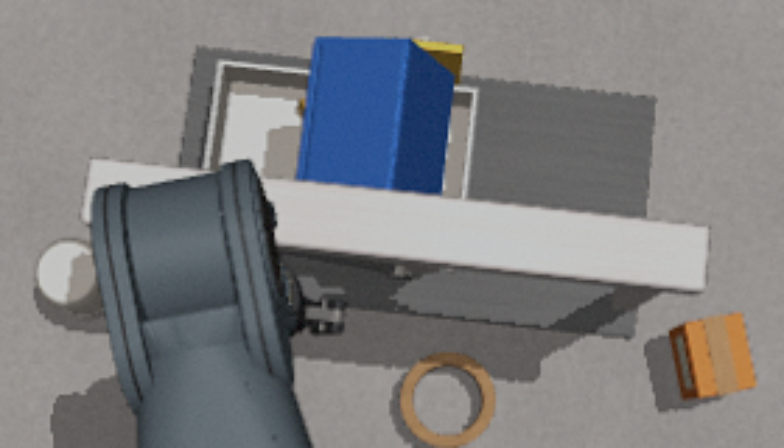

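The skip is tipped. The knob is at (432,176) in the side crop, one bushing is visible in the tray at (515,495), and there is nothing outside it. I'll wait so it empties fully and measure the knob.

Emit:
move_arm --rows '[[[0,0,0],0,0.2],[[0,0,0],0,0.2],[[0,0,0],0,0.2],[[0,0,0],0,0.2],[[0,0,0],0,0.2],[[0,0,0],0,0.2],[[0,0,0],0,0.2],[[0,0,0],0,0.2]]'

```text
time_s: 9.25
eef_pos: [497.0, 157.4, 231.5]
tcp_rot: [[0.992, -0.0, 0.124], [-0.124, -0.0, 0.992], [-0.0, -1.0, -0.0]]
wrist_force: [0.0, -0.5, 0.7]
opening: 0.401
```

```bash
cat >> h.py <<'E'
def knob_side(roi=(200,110,420,260)):
    # ray of side view onto station plane x=-150
    im,d=grab_frame("side"); m=redc(im); a,b,c,e=roi; z=np.zeros_like(m); z[b:e,a:c]=m[b:e,a:c]
    k,l,s,ce=cv2.connectedComponentsWithStats(z)
    if k<2: return None
    i=1+np.argmax(s[1:,4]); uv=[s[i][0]+(s[i][2]-1)/2,s[i][1]+(s[i][3]-1)/2]
    c0,r=ray("side",[uv]); r=r[0]; n=np.r_[ex,0]; o=np.r_[O,0]-150*n
    p=c0+r*((o-c0)@n)/(r@n); q=st(p); return s[i].tolist(),q,"angle",0.96+np.arctan2(q[1],q[2]-160),"rad",np.hypot(q[1],q[2]-160)
E
python3 - <<'E'
from h import *
print(knob_side())
s=state();print(s["time_s"],st(s["eef_pos"]),s["wrist_force"],s["opening"])
E
```

```text
([338, 153, 12, 12, 99], array([-150. ,  100.3,  230.4]), 'angle', np.float64(1.9188001397969578), 'rad', np.float64(122.54080952890756))
9.3 [-167.2   99.5  231.5] [-0.17034296 -0.24984438 -0.52147701] 0.39793511139494947
```

Run:
```python
import numpy as np
f=np.linspace(1.92,0,33);y=120*np.sin(f-.96);z=160+120*np.cos(f-.96)
for i,(a,b) in enumerate(zip(np.diff(y),np.diff(z))): print(round(f[i],2),[0,float(round(-b/400,4)),float(round(a/400,4))])
```

```text
1.92 [0, -0.0144, -0.0108]
1.86 [0, -0.0138, -0.0116]
1.8 [0, -0.013, -0.0124]
1.74 [0, -0.0123, -0.0132]
1.68 [0, -0.0115, -0.0139]
1.62 [0, -0.0106, -0.0145]
1.56 [0, -0.0097, -0.0152]
1.5 [0, -0.0088, -0.0157]
1.44 [0, -0.0078, -0.0162]
1.38 [0, -0.0068, -0.0166]
1.32 [0, -0.0058, -0.017]
1.26 [0, -0.0048, -0.0173]
1.2 [0, -0.0038, -0.0176]
1.14 [0, -0.0027, -0.0178]
1.08 [0, -0.0016, -0.0179]
1.02 [0, -0.0005, -0.018]
0.96 [0, 0.0005, -0.018]
0.9 [0, 0.0016, -0.0179]
0.84 [0, 0.0027, -0.0178]
0.78 [0, 0.0038, -0.0176]
0.72 [0, 0.0048, -0.0173]
0.66 [0, 0.0058, -0.017]
0.6 [0, 0.0068, -0.0166]
0.54 [0, 0.0078, -0.0162]
0.48 [0, 0.0088, -0.0157]
0.42 [0, 0.0097, -0.0152]
0.36 [0, 0.0106, -0.0145]
0.3 [0, 0.0115, -0.0139]
0.24 [0, 0.0123, -0.0132]
0.18 [0, 0.013, -0.0124]
0.12 [0, 0.0138, -0.0116]
0.06 [0, 0.0144, -0.0108]
```

Emit:
move_arm --rows '[[[0,0,0],0,0.28],[[0,0,0],0,0.28],[[0,-0.0145,-0.011],0,0.28],[[0,-0.014,-0.0115],0,0.28],[[0,-0.013,-0.0125],0,0.28],[[0,-0.0125,-0.013],0,0.28],[[0,-0.0115,-0.014],0,0.28],[[0,-0.0105,-0.0145],0,0.28],[[0,-0.0095,-0.015],0,0.28],[[0,-0.009,-0.0155],0,0.28],[[0,-0.008,-0.016],0,0.28],[[0,0,0],0,0.28]]'

```text
time_s: 10.5
eef_pos: [491.3, 107.0, 272.9]
tcp_rot: [[0.992, 0.001, 0.126], [-0.126, -0.002, 0.992], [0.001, -1.0, -0.002]]
wrist_force: [0.6, 0.1, 0.2]
opening: 0.365
```

Run:
```python
from h import *
print(knob_side())
im,d=grab_frame("side");cv2.imwrite("pics/s6.png",cv2.resize(im[100:300,200:450,::-1],None,fx=3,fy=3))
s=state();print(s["time_s"],st(s["eef_pos"]),s["wrist_force"],s["opening"])
```

```text
([319, 142, 12, 12, 106], array([-150. ,   49.6,  272. ]), 'angle', np.float64(1.3768980704098939), 'rad', np.float64(122.49146909070852))
10.6 [-167.    49.5  272.1] [-0.42664378  0.04083824 -0.46953033] 0.36163080376652673
```

View pics/s6.png

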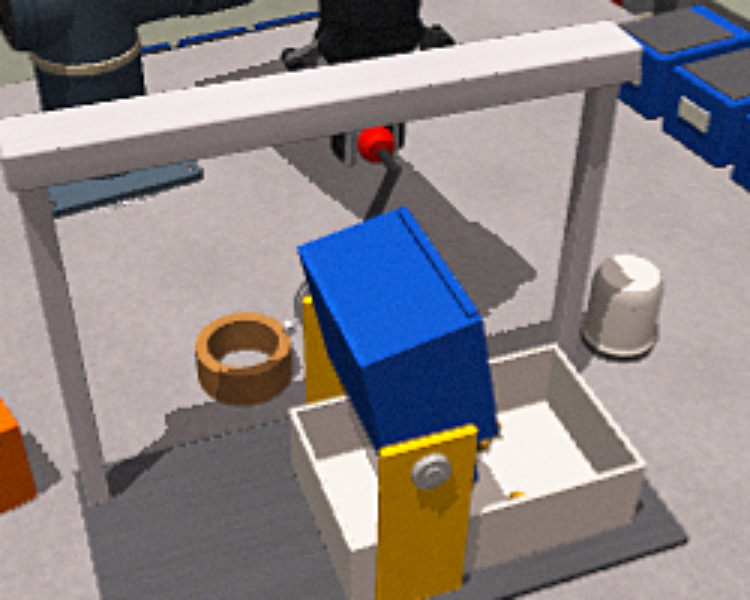

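Run:
```python
from h import *
im,d=grab_frame("side");a=cv2.resize(im[215:290,320:420,::-1],(400,300),interpolation=cv2.INTER_CUBIC)
im2,d2=grab_frame("top");b=cv2.resize(im2[125:200,210:310,::-1],(400,300),interpolation=cv2.INTER_CUBIC)
cv2.imwrite("pics/z6.png",np.hstack([a,b]))
for n,i,dd in (("side",im,d),("top",im2,d2)):
    P=cloud(n,dd); h=cv2.cvtColor(i,cv2.COLOR_RGB2HSV)
    m=((h[...,0]>12)&(h[...,0]<28)&(h[...,1]>130)&(h[...,2]>50)).astype(np.uint8)
    k,l,s,c=cv2.connectedComponentsWithStats(m)
    for j in range(1,k):
        if s[j][4]>=3:
            q=st(np.median(P[l==j],0))
            if abs(q[0])<90 and -120<q[1]<210: print(n,s[j].tolist(),q)
```

```text
side [301, 199, 14, 36, 260] [-79.7 -25.1 119.4]
side [349, 243, 3, 1, 3] [ 67.9  23.4 171.6]
side [353, 242, 3, 1, 3] [ 68.2  32.6 171.5]
side [325, 244, 34, 60, 1492] [ 88.5  -2.1 104.4]
side [334, 247, 3, 1, 3] [ 68.   -9.1 170.7]
side [338, 246, 3, 1, 3] [ 78.9  -4.  183.2]
side [360, 247, 3, 3, 7] [-28.6 107.3  31.2]
side [330, 248, 3, 1, 3] [ 68.4 -19.1 172.4]
side [370, 264, 5, 2, 8] [ 39.5 102.5  42.7]
top [257, 154, 11, 12, 63] [ 46.3 101.   36.5]
top [270, 169, 7, 11, 41] [ 9.5 63.7 39.9]
```

View pics/z6.png

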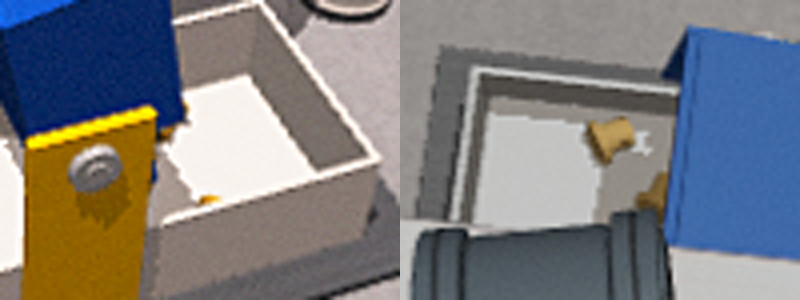

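Three separate bushings already show in the tray, all below 45 mm, and the fourth is presumably still hidden. I'll keep easing back.

Emit:
move_arm --rows '[[[0,-0.007,-0.0165],0,0.28],[[0,-0.006,-0.017],0,0.28],[[0,-0.005,-0.0175],0,0.28],[[0,-0.004,-0.0175],0,0.28],[[0,-0.0025,-0.018],0,0.28],[[0,-0.0015,-0.018],0,0.28],[[0,-0.0005,-0.018],0,0.28],[[0,0.0005,-0.018],0,0.28],[[0,0.0015,-0.018],0,0.28],[[0,0.0025,-0.018],0,0.28],[[0,0.004,-0.0175],0,0.28],[[0,0.005,-0.0175],0,0.28]]'

```text
time_s: 11.9
eef_pos: [480.3, 24.0, 277.5]
tcp_rot: [[0.992, -0.0, 0.124], [-0.124, -0.0, 0.992], [-0.0, -1.0, -0.0]]
wrist_force: [0.5, 0.0, -1.2]
opening: 0.358
```

Emit:
move_arm --rows '[[[0,0.006,-0.017],0,0.28],[[0,0.007,-0.0165],0,0.28],[[0,0.008,-0.016],0,0.28],[[0,0.009,-0.0155],0,0.28],[[0,0,0],0,0.28]]'

```text
time_s: 12.4
eef_pos: [477.0, -2.2, 265.0]
tcp_rot: [[0.992, -0.001, 0.125], [-0.125, -0.001, 0.992], [-0.001, -1.0, -0.001]]
wrist_force: [-0.5, -1.3, -0.5]
opening: 0.36
```

Run:
```python
from h import *
print(knob_side())
im,d=grab_frame("side");cv2.imwrite("pics/s7.png",cv2.resize(im[100:300,200:450,::-1],None,fx=3,fy=3))
s=state();print(s["time_s"],st(s["eef_pos"]),s["wrist_force"],s["opening"])
```

```text
([272, 154, 13, 12, 109], array([-150. ,  -64.1,  263. ]), 'angle', np.float64(0.4033229190735137), 'rad', np.float64(121.31698149888167))
12.5 [-167.4  -60.6  265.7] [-0.83206098 -0.90005877 -0.1609192 ] 0.3593198733222076
```

View pics/s7.png

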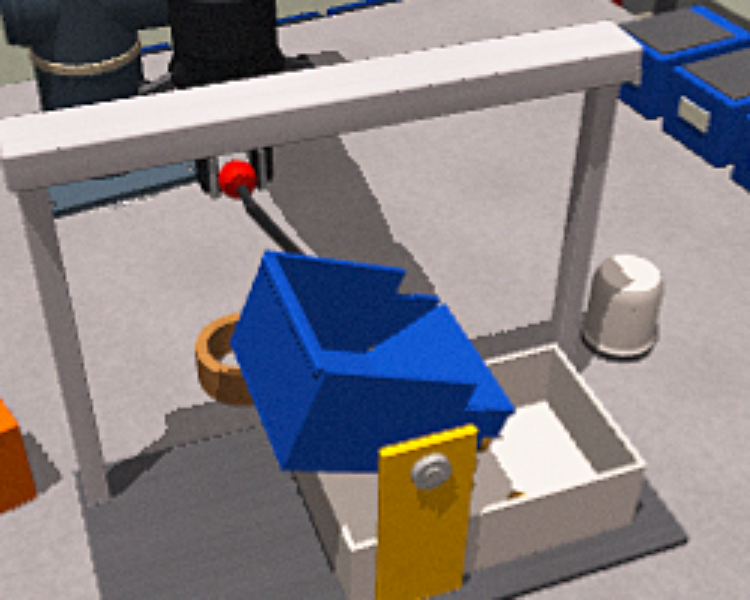

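The skip looks empty at about 0.40 rad, with the knob at (237,180) in the cage. Next I push through the detent to home with a slight overtravel.

Emit:
move_arm --rows '[[[0,0.0095,-0.015],0,0.28],[[0,0.0105,-0.0145],0,0.28],[[0,0.0115,-0.014],0,0.28],[[0,0.0125,-0.013],0,0.28],[[0,0.013,-0.0125],0,0.28],[[0,0.014,-0.0115],0,0.28],[[0,0.0145,-0.011],0,0.28],[[0,0.007,-0.005],0,0.28],[[0,0.003,-0.005],0,0.28],[[0,0,-0.004],0,0.28],[[0,0,0],0,0.28],[[0,0,0],0,0.28]]'

```text
time_s: 13.7
eef_pos: [472.1, -40.7, 227.4]
tcp_rot: [[0.993, 0.0, 0.122], [-0.122, 0.005, 0.993], [-0.0, -1.0, 0.005]]
wrist_force: [0.5, 6.9, -0.5]
opening: 0.36
```

Run:
```python
from h import *
print(knob_side())
s=state();print(s["time_s"],st(s["eef_pos"]),s["wrist_force"],s["opening"])
```

```text
([260, 168, 12, 12, 104], array([-150. ,  -96.1,  231.4]), 'angle', np.float64(0.028194288029335213), 'rad', np.float64(119.72121783543633))
13.75 [-167.5 -100.2  227.4] [-0.14157479  6.4131899  -1.62448514] 0.3591572573497514
```

The knob's pixel box is identical to the start, so the skip is home against its stop. I'll centre, open and back away.

Emit:
move_arm --rows '[[[0,0,0.008],0,0.1],[[0,0,0],0,-0.3],[[0,0,0],0,-0.8],[[0,0,0],0,-1],[[0,0,0],0,-1],[[0,0,0],0,-1],[[-0.03,0,0],0,-1],[[-0.05,0,0],0,-1],[[-0.06,0,0],0,-1],[[-0.06,0,0],0,-1],[[0,-0.03,0],0,-1],[[0,0,0],0,-1]]'

```text
time_s: 14.95
eef_pos: [393.9, -30.2, 241.2]
tcp_rot: [[0.992, 0.004, 0.124], [-0.124, -0.001, 0.992], [0.004, -1.0, -0.0]]
wrist_force: [0.1, -0.4, 0.2]
opening: 1.001
```

Run:
```python
from h import *
print(knob_side())
s=state();print(s["time_s"],st(s["eef_pos"]),s["wrist_force"],s["opening"])
im,d=grab_frame("side");cv2.imwrite("pics/s9.png",cv2.resize(im[100:300,150:450,::-1],None,fx=2.6,fy=2.6))
im2,d2=grab_frame("top");cv2.imwrite("pics/t9.png",cv2.resize(im2[120:280,150:430,::-1],None,fx=2.8,fy=2.8))
for n,i,dd in (("side",im,d),("top",im2,d2)):
    P=cloud(n,dd); h=cv2.cvtColor(i,cv2.COLOR_RGB2HSV)
    m=((h[...,0]>12)&(h[...,0]<28)&(h[...,1]>130)&(h[...,2]>50)).astype(np.uint8)
    k,l,s,c=cv2.connectedComponentsWithStats(m)
    for j in range(1,k):
        if s[j][4]>=3:
            q=st(np.median(P[l==j],0))
            if abs(q[0])<80 and -120<q[1]<210: print(n,s[j].tolist(),q)
P=cloud("top",d2)
for nm,(a,b,c,e),lo,hi in (("carton",(385,228,425,268),80,95),("filter",(155,200,200,240),75,95),("tape",(285,240,335,285),30,45)):
    S=P[b:e,a:c].reshape(-1,3); S=S[(S[:,2]>lo)&(S[:,2]<hi)]; print(nm,cv2.minAreaRect(S[:,:2].astype(np.float32))[0],len(S))
```

```text
([260, 168, 12, 12, 102], array([-150. ,  -96.1,  231.4]), 'angle', np.float64(0.028194288029335213), 'rad', np.float64(119.72121783543633))
15.0 [-246.1  -99.5  240.8] [ 0.15649483 -0.18344524  0.13313717] 0.9951149217075658
side [360, 239, 7, 12, 42] [-37.7 116.9  36.6]
side [349, 243, 3, 1, 3] [ 68.9  23.  172.7]
side [353, 242, 3, 1, 3] [ 69.8  33.3 172.7]
side [334, 247, 3, 1, 3] [ 69.  -10.6 172.9]
side [330, 248, 3, 1, 3] [ 70.1 -19.3 173.3]
side [370, 264, 5, 2, 8] [ 40.7 102.5  43.5]
top [257, 154, 11, 12, 61] [ 47.2 101.2  36.2]
carton (467.02825927734375, -240.79055786132812) 558
filter (549.7748413085938, 356.39849853515625) 430
tape (449.82501220703125, 25.05788803100586) 188
```

View pics/s9.png

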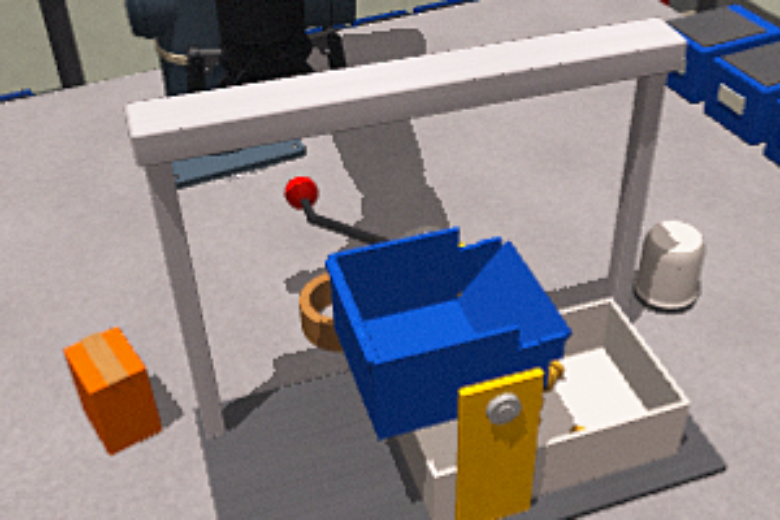

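View pics/t9.png

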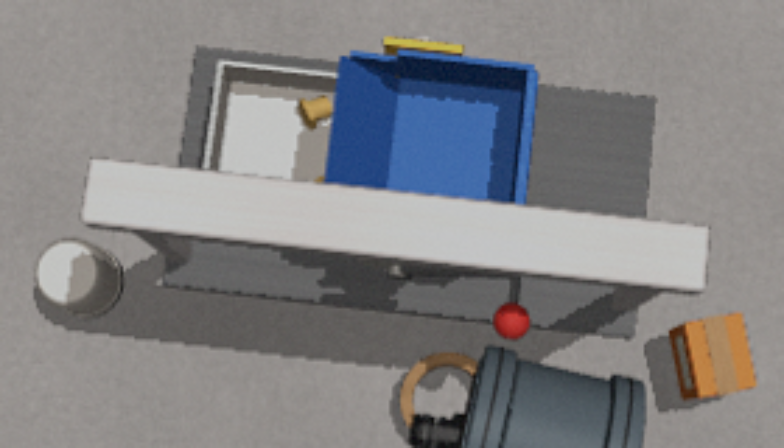

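Run:
```python
import cv2
a=cv2.imread("pics/s9.png")[330:450,500:640]; cv2.imwrite("pics/z9.png",cv2.resize(a,None,fx=5,fy=4,interpolation=cv2.INTER_CUBIC))
```

```text
(no output)
```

View pics/z9.png

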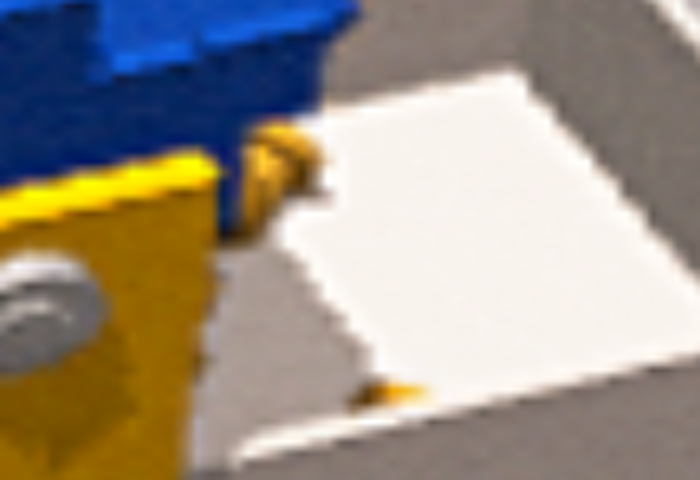

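Run:
```python
from station import *
print(sign_off())
```

```text
the job is handed in; nothing more can be done
None
```

I tipped the skip to its stop, emptied it, eased it back until it clicked home, and handed the job in at about 15 s. I could only confirm three of the four bushings in the tray; the fourth was never seen on its own.

**Method:** The rows can't tilt the tool, so the gripper could not lean back as you suggested. I kept it vertical and set back from the lamp, with the jaws loosely around the front of the knob. The knob stayed between the jaws in both directions, and I eased the skip back at about 0.6 rad/s.

**Last checks:**
- **Tipped angle:** it measured 1.92 rad in the side view, and I held it there for about 1 s.
- **Home:** the knob's pixel box in the side view is identical to the start. The same view gives 0.03 rad, within its error.
- **Bushings:** the skip is visibly empty. I measured three bushings in the tray below its rim. The fourth is presumably in the tray too, hidden behind the skip and lamp; none was seen outside the tray.
- **Bystanders:** the carton and filter are within about 1 mm of where they started. The tape was half hidden by the arm in the last top view, so its measured centre there came out about 24 mm off and can't be relied on. The side view shows it in place, and the gripper never came near it.
- **Contact:** the gripper is open and clear of everything. The highest force I read was about 12 N.

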